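# Open the dial lock of the sample strongbox and present its shackle

### The job

Open the combination lock of the grey sample strongbox: turn the dial until its nose lines up with the raised index tab and it clicks into that notch (a first, false notch comes before it), and leave it there. Then take the steel shackle by its bow, pull it straight up out of the box without forcing it, and finish still gripping it: held still and upright in the air, its long leg's foot about 10 cm above the top of the box. Leave the beaker, carton and dish beside the box alone.

Things in the scene. Friction and masses are not known exactly. Their poses are not given: they have to be found in the camera images.
- box: grey steel strongbox, 150 (own x) x 230 (own y) x 62 mm high, fixed to the table. Origin: centre of its underside; z up. On top at own x = 0: the dial at own y = +55 mm, the shackle's two square holes (13 mm wide, 36 mm deep) at own y = -24 and -76 mm. A 3 mm hasp strap lies flat under the bow.
- dial (a joint): dial angle, rad, counterclockwise from above positive, -0.4 to 1.7. 0: nose at the index tab, the open notch. Starts at 1.0 to 1.45, so turn it clockwise. Friction about 0.03 N m, about 0.2 over the notches' humps. False notch at 0.6 (still locked). Let go within 0.12 of a notch it settles to within 0.06 of it; elsewhere it stays. The shackle is free only within about 0.08 of 0.
- dial_grip (a point): on the dial's axis 30 mm above the box's top: grip here. The dial is a dark 62 mm disc (its face 9.5 mm above the box) with an upright black bar grip, 14 mm thick, 46 mm long, its top 38.5 mm above the box. The point's x axis runs along the bar, away from the nose: grip across its y axis.
- dial_nose (a point): tip of the small pointed nose at one end of the bar grip, 33 mm from the dial's axis, with a short white line on it
- index_tab (a point): top of the small raised steel index tab, 12 x 5 x 5 mm, on the box's top at the robot's side of the dial, 46 mm from the dial's axis
- shackle: loose U-shaped steel shackle, 62 mm wide (own y), 10 mm thick, 75 mm high, about 0.15 kg. Origin midway between the legs, level with the long leg's foot; z up to the bow. Square 18 mm shoulders on both legs rest on the box. Below them the long leg (own y +26 mm, notched, near the dial) reaches 34 mm into its hole, the other 14 mm. While locked it lifts only a few mm.
- bow (a point): centre of the shackle's bow, on the axis of a level 10 mm round bar that runs along own y, straight for 34 mm; 36 mm above the top of the box while locked. Grip across own x, from above.
- foot (a point): centre of the underside of the shackle's long leg, 70 mm below the bow's axis; it must rise 34 mm to leave its hole
- beaker: small clear beaker, 45 mm wide, 57 mm high, standing behind the box (farther from the robot). Origin: centre of its underside. Leave alone.
- carton: small carton, 55 x 82 x 32 mm, beside the box at the shackle's end. Origin: centre of its underside. Leave alone.
- dish: glass dish with cover, 74 mm wide, 18 mm high, beside the box at the dial's end. Origin: centre of its underside. Leave alone.
There are look-alikes about, which are no part of the job. Leave any pink or purple look-alike of the shackle alone.

How it is judged:
By the outcome, as a careful person would: the job done as asked, in the order asked, and still so for the second after the job is handed in, while the arm keeps its last pose, push and grip.
It also fails if it takes over 42 s, if anything falls off the work surface, if the arm or the gripper's body presses on something with over 40 N, if the wrist force passes 120 N, or if a joint passes its speed limit or range.

### The arm

A 6-joint arm with a two-finger parallel gripper is mounted at the origin on a cart in front of the work surface, level with it; the furniture and walls round the work are solid. World frame = base frame: x ahead of the robot, y to its left, z up, the work surface at z = 0. Lengths are in mm, angles in degrees, forces in N, time in s.
With the tool pointing down it reaches from about 350 to 775 mm from the base axis. Payload 5.5 kg.
Tool frame: the origin (TCP) lies at the very end of the fingers, on their centre line; the grasp point (between the pads) lies 19 mm behind it (arm.pinch_z is the distance from the TCP to the grasp point, in mm); z points along the fingers, y is the line along which they close (so a half turn about z gives the same grasp; the last joint's range is limited). The gripper opens to 85 mm and grips with 20 to 120 N. Pads are 22 mm wide; open, the fingers measure 114 mm over their backs; the gripper's body (76 mm by 85 mm) begins 54 mm behind the grasp point. The pads swing forward as they close: fully open they stand 13 mm farther back than shut.
Start: joints at [-80.936, 17.945, 2.641, 74.691, 0, 82.002], TCP at [168.71, -549.735, 231.323] pointing down, gripper open.
Joint ranges: [-158.12, 158.12], [-49.38, 96.58], [-58.88, 72.47], [-126.05, 133.96], [-84.25, 85.87], [-180, 180]. Speed limits (degrees/s): [147.25, 147.25, 180, 180, 180, 180].

### API

Orientations are given as a 3x3 rotation matrix whose columns are the frame's x, y, z axes.
In Python, from cell import monitor, optics, arm gives the robot as it stands. The module is installed in compiled form; this text tells all that it offers.
- The arm moves only by the tool jog_arm, never from a script. Its argument "rows" is text: rows parted by semicolons, each of 5 numbers parted by spaces: the closure, from 0 (fully open) to 1 (shut), then the shift along the tool's x, y, z in parts of the range, where 1.0 means 800 mm, then the turn about the tool's z in a scale on which 1.0 is 180 degrees. A call has 1 to 20 rows; each row is the pose to reach, as a shift and turn from the pose commanded when the call began, along the tool's axes at that moment; what a row does not reach only later rows make up. A row lasts 1/8 s, in which the tool goes at most 62.5 mm and 10.7 degrees, less where a joint would pass 70% of its speed; a pose out of reach is approached as far as the arm can. Shift and turn numbers lie between -1 and 1, and a call with a number outside is refused. A call with a gripper value outside its range is refused whole. The fingers move at their own pace and stop on an object; "force" is the grip in N (left out, the last holds). Time passes only in rows, so rows that repeat a pose let the fingers close. It gives the time, the measured TCP pose, the force, the opening and the grip force at its end, in the units of the state.
- monitor.state(): the state, without advancing time (a new reading comes with each control period).
- optics.read_camera(name): name is "scene" or "top" or "wrist"; returns the picture (420x560x3 uint8, blue, green, red); there is no depth.
- optics.calibration(name): a dict with "vertical_fov" (degrees; the focal length in pixels is half the picture's height over the tangent of half this angle, whatever the lens; pixels are square), "cx", "cy" (the principal point, pixels), "R" (3x3) and "t" (3): a world point X has camera coordinates R X + t; the wrist camera has in their place "tool_from_camera" (4x4, takes a point from camera to tool coordinates, whose origin is the TCP and whose axes are the flange's). Camera axes: x right, y down, z forward; pixel columns grow to the right and rows downward; lengths in mm; the calibration is good to about 2 mm. The wrist camera is an equidistant fisheye: a pixel r from the principal point sees the ray r / f radians off the axis. A picture is of the moment at which its call begins: read the wrist's pose just before it. calibration takes no time and is no camera call.
- arm.finish_job(): hands the job in; it is judged then, once.
The state is a dict: "clock": time; "joint_positions": joint angles; "qd": joint speeds; "effort": joint torques, N m; "eef_pos": TCP position; "ee_rot": TCP orientation; "force": force on the tool from outside, world axes, zero at the start; "ft_torque": the same for the moment, N m; "finger_gap": opening from 0.0 (shut) to 1.0 (fully open); "grasp_force": force on a finger pad.
Only numpy, scipy, OpenCV 4.12 (cv2) and the standard library are available. Lean on these libraries where they do the work, as an engineer would, in place of code of your own. Each camera call takes 0.05 s, during which the arm holds its last target. There are 200 camera calls.

## Working session

There is one attempt and no reset: what is moved stays moved. The work goes in short steps, Python scripts to look and compute and a tool call to move; the robot and the scene stay as the last step left them, time stands still between calls to the robot, and variables do not carry over. Pictures are saved under pics/ and viewed, at most 10 in all, crops included, and the job is handed in when it is done.

Besides the shell and the picture viewer there is one more tool, called after ">>>" as name(argument=value, ...) on one line, values as JSON. jog_arm: Moves the arm, as the interface text tells. Its arguments: {"type":"object","properties":{"rows":{"type":"string"},"force":{"type":"number"}},"required":["rows"]}

```bash
mkdir -p pics; cat > h.py <<'E'
import numpy as np, cv2
from cell import monitor, optics, arm
def snap(n,f):
    s=monitor.state(); im=optics.read_camera(n); cv2.imwrite(f'pics/{f}.png',im); return s,im
def ray(n,px,s=None):
    c=optics.calibration(n); f=210/np.tan(np.radians(c['vertical_fov'])/2)
    u=np.array([px[0]-c['cx'],px[1]-c['cy']])
    if n!='wrist':
        R=np.array(c['R']);t=np.array(c['t']); d=R.T@np.r_[u/f,1]; return -R.T@t,d/np.linalg.norm(d)
    r=np.linalg.norm(u);th=r/f; d=np.r_[u/max(r,1e-9)*np.sin(th),np.cos(th)]
    T=np.array(c['tool_from_camera']);R=np.array(s['ee_rot']);p=np.array(s['eef_pos'])
    return R@T[:3,3]+p, R@T[:3,:3]@d
def atz(o,d,z): return o+d*(z-o[2])/d[2]
def tri(rs):
    A=0;b=0
    for o,d in rs:
        P=np.eye(3)-np.outer(d,d);A=A+P;b=b+P@o
    x=np.linalg.solve(A,b); return x,[float(np.linalg.norm((np.eye(3)-np.outer(d,d))@(x-o))) for o,d in rs]
E
python3 - <<'E'
from h import *
np.set_printoptions(precision=3,suppress=True)
ims=[snap(n,'a_'+n)[1] for n in('scene','top')]
for n in('scene','top','wrist'): print(n,optics.calibration(n))
s=monitor.state();print(s)
E
```

```text
scene {'vertical_fov': 45.27131168246292, 'cx': 267.51496844813977, 'cy': 208.2834389000255, 'R': array([[-0.648, -0.762, -0.013],
       [-0.535,  0.467, -0.704],
       [ 0.542, -0.449, -0.71 ]]), 't': array([ 379.934,  353.646, 1061.055])}
top {'vertical_fov': 43.39121253875723, 'cx': 281.1955282195039, 'cy': 216.1792632880825, 'R': array([[-0.003, -1.   ,  0.007],
       [-0.998,  0.003, -0.06 ],
       [ 0.06 , -0.008, -0.998]]), 't': array([  34.318,  548.35 , 1278.409])}
wrist {'vertical_fov': 65.70646984690485, 'cx': 278.9055176012524, 'cy': 218.87255655703697, 'tool_from_camera': array([[  -0.001,   -0.946,   -0.323,   83.907],
       [   1.   ,   -0.001,   -0.   ,   -0.136],
       [  -0.   ,   -0.323,    0.946, -143.228],
       [   0.   ,    0.   ,    0.   ,    1.   ]])}
{'clock': 0.1, 'joint_positions': array([-80.937,  17.988,   2.584,  74.692,   0.001,  82.001]), 'qd': array([ 0.091, -0.135,  0.176, -0.084,  0.011, -0.093]), 'effort': array([  0.003, -48.173,  29.924,   0.013,   0.   ,  -0.   ]), 'eef_pos': array([ 168.62 , -549.239,  230.487]), 'ee_rot': array([[ 0.956,  0.293, -0.   ],
       [ 0.293, -0.956,  0.002],
       [ 0.   , -0.002, -1.   ]]), 'force': array([-0.058,  0.461,  0.212]), 'ft_torque': array([ 0.002, -0.035,  0.007]), 'grasp_force': 0.0, 'finger_gap': 0.999494011974949}
```

View pics/a_top.png

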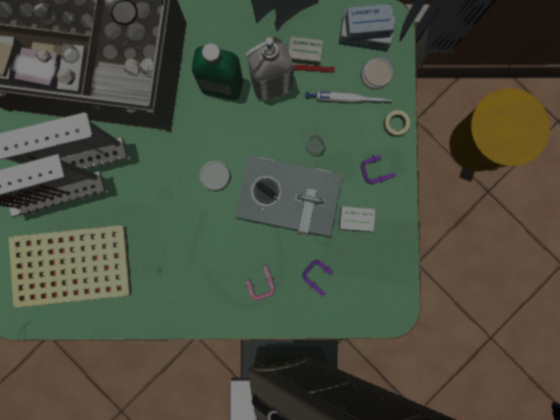

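View pics/a_scene.png

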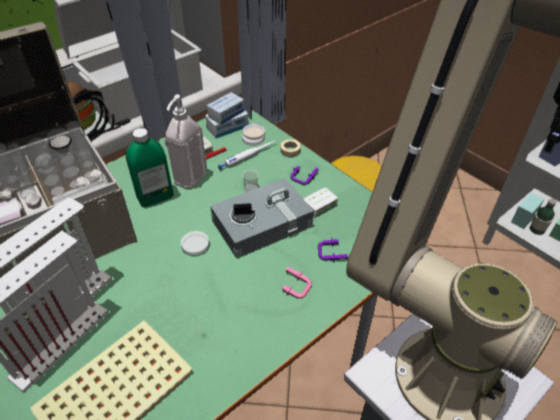

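The top picture shows the box at about (289,196), with the dial near (266,190) and the shackle near (311,198). In the scene picture the dial is at about (243,212) and the bow at about (277,192). I'll enlarge both.

```bash
python3 - <<'E'
from h import *
a=cv2.imread('pics/a_top.png')[150:245,230:350]; b=cv2.imread('pics/a_scene.png')[170:260,200:320]
for im,n in((a,'c_top'),(b,'c_sc')):
    im=cv2.resize(im,None,fx=6,fy=6,interpolation=cv2.INTER_CUBIC); im=cv2.convertScaleAbs(im,alpha=1.5,beta=10)
    cv2.imwrite(f'pics/{n}.png',im)
E
```

```text
(no output)
```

View pics/c_top.png

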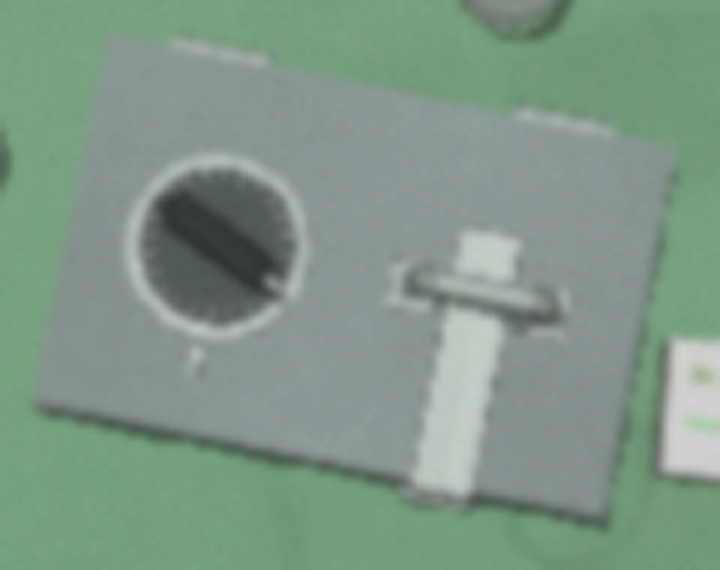

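View pics/c_sc.png

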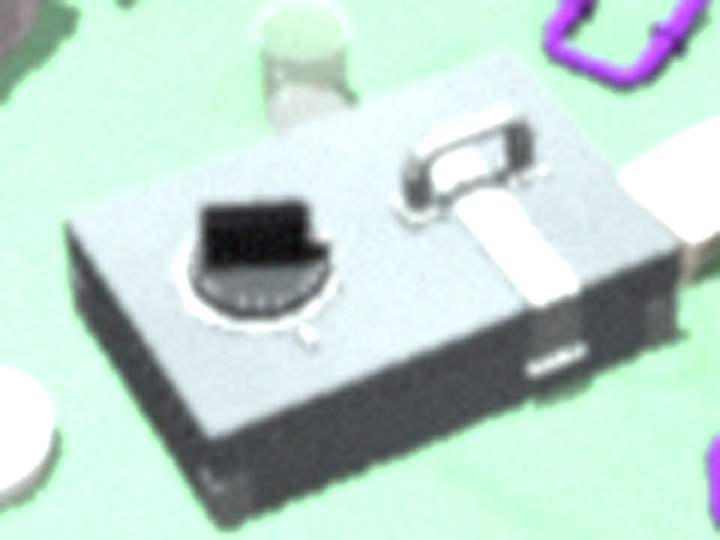

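The top crop shows the box-top corners at (108,38), (675,148), (607,517) and (37,405). The dial ring is centred at (217,246), the nose is at (283,292), the tab at (195,360), and the bow runs from (412,280) to (555,305). The scene crop has the same corners at (65,225), (500,55), (685,250) and (218,437), with the bow's middle at about (473,135).

```bash
python3 - <<'E'
from h import *
np.set_printoptions(precision=1,suppress=True)
T=lambda p:ray('top',((p[0]+.5)/6-.5+230,(p[1]+.5)/6-.5+150))
S=lambda p:ray('scene',((p[0]+.5)/6-.5+200,(p[1]+.5)/6-.5+170))
C=[]
for n,a,b in [('TL',(108,38),(65,225)),('TR',(675,148),(500,55)),('BR',(607,517),(685,250)),('BL',(37,405),(218,437)),('dial ring',(217,246),(258,262)),('tab',(195,360),(307,335)),('nose',(283,292),(322,248)),('bow',(483,292),(470,132)),('bowL',(412,280),(415,160)),('bowR',(555,305),(527,118))]:
    x,e=tri([T(a),S(b)]); print(n,x,np.array(e)); C.append(x)
c=np.mean(C[:4],0); yv=(C[0]+C[3]-C[1]-C[2])[:2]; yaw=np.degrees(np.arctan2(-yv[0],yv[1]))
print('c',c,'yaw',yaw, 'from x', np.degrees(np.arctan2(*(C[0]+C[1]-C[2]-C[3])[[1,0]])))
r=np.radians(yaw); R=np.array([[np.cos(r),-np.sin(r)],[np.sin(r),np.cos(r)]])
for n,p in(('dial',(0,55)),('bow',(0,-50)),('tab',(-46,55))): print(n,c[:2]+R@p)
d=atz(*T((217,246)),62)[:2]; n=atz(*T((283,292)),62+25)[:2]
print('dial@62',d,'nose',n,'ang',np.degrees(np.arctan2(*(n-d)[::-1])),'tab',atz(*T((195,360)),67))
for p in((163,198),(185,213),(270,280),(278,292)): print(atz(*T(p),100))
print('bow@98',atz(*T((483,291)),102), atz(*T((412,280)),98),atz(*T((555,305)),98))
E
```

```text
TL [690.  112.3  56.8] [0.9 0.9]
TR [ 647.4 -111.9   54.4] [1.6 1.6]
BR [498.6 -85.2  55.6] [0.9 0.9]
BL [543.3 139.8  61.9] [0.9 0.9]
dial ring [605.4  68.8  69.4] [0.7 0.7]
tab [560.8  77.7  65.4] [0.6 0.6]
nose [588.   44.4  75. ] [1.3 1.3]
bow [584.1 -34.1  98. ] [1. 1.]
bowL [589.2  -6.9  94.5] [0.9 0.9]
bowR [579.1 -62.6  92.3] [1.5 1.5]
c [594.8  13.8  57.1] yaw -10.999727894815514 from x -10.401865456704476
dial [605.3  67.7]
bow [585.3 -35.3]
tab [560.2  76.5]
dial@62 [606.6  69.5] nose [586.   43.5] ang -128.4255410628198 tab [561.1  78.1  67. ]
[621.1  89.4 100. ]
[615.3  81.  100. ]
[589.4  48.4 100. ]
[584.7  45.4 100. ]
bow@98 [584.7 -33.1 102. ] [589.4  -6.1  98. ] [579.7 -61.   98. ]
```

The rows are not in the units I measure in: shifts go in shares of 800 mm and turns go in shares of 180 degrees. I convert before sending: 0.5987 m / 0.8 = 0.7484, 0.59 m / 0.8 = 0.7375, -160 degrees / 180 = -0.8889.

>>> jog_arm(rows="0 0.0575 -0.0445 0 -0.0556;0 0.115 -0.089 0 -0.1111;0 0.1725 -0.1335 0 -0.1667;0 0.23 -0.178 0 -0.2222;0 0.2875 -0.2225 0 -0.2778;0 0.345 -0.267 0 -0.3333;0 0.4025 -0.3115 0 -0.3889;0 0.46 -0.356 0 -0.4444;0 0.5175 -0.4005 0 -0.5;0 0.575 -0.445 0 -0.5556;0 0.6325 -0.4895 0 -0.6111;0 0.69 -0.534 0 -0.6667;0 0.7375 -0.57 0 -0.7222;0 0.7484 -0.5785 0 -0.7778;0 0.7484 -0.5785 0 -0.8333;0 0.7484 -0.5785 0 -0.8889;0 0.7484 -0.5785 0 -0.8889")

```text
clock: 2.22
eef_pos: [605.0, 68.5, 230.7]
ee_rot: [[-0.999, 0.053, -0.001], [0.053, 0.999, -0.0], [0.001, -0.0, -1.0]]
force: [-0.8, -0.6, -0.0]
finger_gap: 1.001
grasp_force: 0.0
```

To row units: -55.3 degrees / 180 = -0.3072.

>>> jog_arm(rows="0 0 0 0 -0.0556;0 0 0 0 -0.1111;0 0 0 0 -0.1667;0 0 0 0 -0.2222;0 0 0 0 -0.2778;0 0 0 0 -0.3072;0 0 0 0 -0.3072")

```text
clock: 3.1
eef_pos: [605.1, 68.2, 231.0]
ee_rot: [[-0.614, -0.789, -0.001], [-0.789, 0.614, -0.0], [0.0, 0.0, -1.0]]
force: [-0.4, -0.0, 0.8]
finger_gap: 1.002
grasp_force: 0.0
```

```bash
python3 - <<'E'
from h import *
s,im=snap('wrist','w1'); print(s['joint_positions'].round(1),s['eef_pos'],s['ee_rot'].round(4).tolist())
cv2.imwrite('pics/w1b.png',cv2.convertScaleAbs(cv2.resize(im,(800,600),interpolation=cv2.INTER_CUBIC),alpha=1.5,beta=15))
import json;json.dump({k:np.array(s[k]).tolist() for k in('eef_pos','ee_rot')},open('w1.json','w'))
E
```

```text
[ -1.1  21.8   8.2  76.4  -0.  -53.2] [605.07218353  68.21473285 231.03245458] [[-0.6138, -0.7895, -0.0005], [-0.7895, 0.6138, -0.0001], [0.0004, 0.0004, -1.0]]
```

View pics/w1b.png

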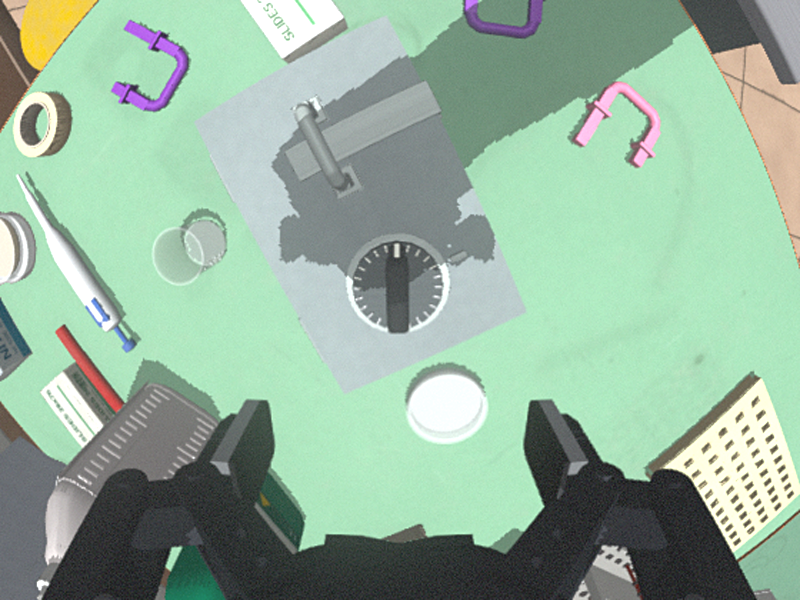

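The wrist view shows the dial ring at (398,285) in the 800-wide picture, with the bar upright from (396,260) to (397,330). The tab is at (457,256), and the bow runs from about (303,110) to (342,183).

```bash
python3 - <<'E'
from h import *
import json
np.set_printoptions(precision=1,suppress=True)
s=json.load(open('w1.json'))
W=lambda p:ray('wrist',((p[0]+.5)*.7-.5,(p[1]+.5)*.7-.5),s)
C=[]
for n,p,z in[('TL',(345,391),62),('TR',(197,122),62),('BR',(387,18),62),('BL',(525,310),62),('ring',(398,284),64),('tab',(457,256),67),('bar a',(397,330),100.5),('bar b',(396.5,262),100.5),('nose',(396,246),80),('bow',(322,147),103),('bowL',(342,183),98),('bowR',(303,110),98)]:
    x=atz(*W(p),z);print(n,x);C.append(x)
c=np.mean(C[:4],0);print(c,np.degrees(np.arctan2(*(C[0]+C[1]-C[2]-C[3])[[1,0]])),np.degrees(np.arctan2(*(C[0]+C[3]-C[1]-C[2])[[1,0]]))-90)
T=lambda p:ray('top',((p[0]+.5)/6-.5+230,(p[1]+.5)/6-.5+150))
print('bow tri top+wrist',tri([T((483,291)),W((322,147))]),tri([T((217,246)),W((398,284))]))
E
```

```text
TL [691.  111.3  62. ]
TR [ 644.4 -110.6   62. ]
BR [499.8 -79.8  62. ]
BL [546.2 141.5  62. ]
ring [606.9  69.4  64. ]
tab [562.7  77.7  67. ]
bar a [619.7  84.8 100.5]
bar b [593.   50.2 100.5]
nose [589.6  45.2  80. ]
bow [584.2 -31.1 103. ]
bowL [589.   -7.3  98. ]
bowR [579.4 -56.6  98. ]
[595.4  15.6  62. ] -11.889260048208723 -11.831955511529017
bow tri top+wrist (array([587.6, -35. ,  71.8]), [0.037654077716633136, 0.037654077716587124]) (array([606.7,  69.4,  64. ]), [0.24109917566241332, 0.24109917566248815])
```

To row units: 0.154 m / 0.8 = 0.1925, 0.147 m / 0.8 = 0.1838.

>>> jog_arm(rows="0.2 -0.0016 -0.0009 0.05 0;0.4 -0.0016 -0.0009 0.1 0;0.4 -0.0016 -0.0009 0.1375 0;0.4 -0.0016 -0.0009 0.1688 0;0.4 -0.0016 -0.0009 0.1838 0;0.4 -0.0016 -0.0009 0.1925 0;0.5 -0.0016 -0.0009 0.1925 0;0.6 -0.0016 -0.0009 0.1925 0;0.7 -0.0016 -0.0009 0.1925 0;0.8 -0.0016 -0.0009 0.1925 0;0.9 -0.0016 -0.0009 0.1925 0;1 -0.0016 -0.0009 0.1925 0;1 -0.0016 -0.0009 0.1925 0", force=25)

```text
clock: 4.78
eef_pos: [606.8, 69.0, 77.7]
ee_rot: [[-0.611, -0.792, 0.001], [-0.792, 0.611, 0.0], [-0.0, -0.0, -1.0]]
force: [-1.1, 0.6, 5.8]
finger_gap: 0.161
grasp_force: 26.1
```

To row units: 52 degrees / 180 = 0.2889.

>>> jog_arm(rows="1 0 0 0 0;1 0 0 0 0.0333;1 0 0 0 0.0667;1 0 0 0 0.1;1 0 0 0 0.1333;1 0 0 0 0.1667;1 0 0 0 0.2;1 0 0 0 0.2333;1 0 0 0 0.2667;1 0 0 0 0.2889;1 0 0 0 0.2889", force=50)

```text
clock: 6.15
eef_pos: [606.9, 68.9, 77.8]
ee_rot: [[-1.0, -0.006, 0.001], [-0.006, 1.0, -0.0], [-0.001, -0.0, -1.0]]
force: [-2.8, 0.5, 6.2]
finger_gap: 0.151
grasp_force: 51.3
```

```bash
python3 - <<'E'
from h import *
s,im=snap('wrist','w2'); snap('top','t2'); print(s['eef_pos'],np.degrees(np.arctan2(s['ee_rot'][1][0],s['ee_rot'][0][0])),s['force'],s['ft_torque'])
cv2.imwrite('pics/w2b.png',cv2.convertScaleAbs(cv2.resize(im,(800,600),interpolation=cv2.INTER_CUBIC),alpha=1.5,beta=15))
E
```

```text
[606.86967469  68.87492374  77.84900382] -179.67031268921386 [-2.81207659  0.52590736  6.24274916] [0.00289275 0.3083766  0.02302653]
```

View pics/w2b.png

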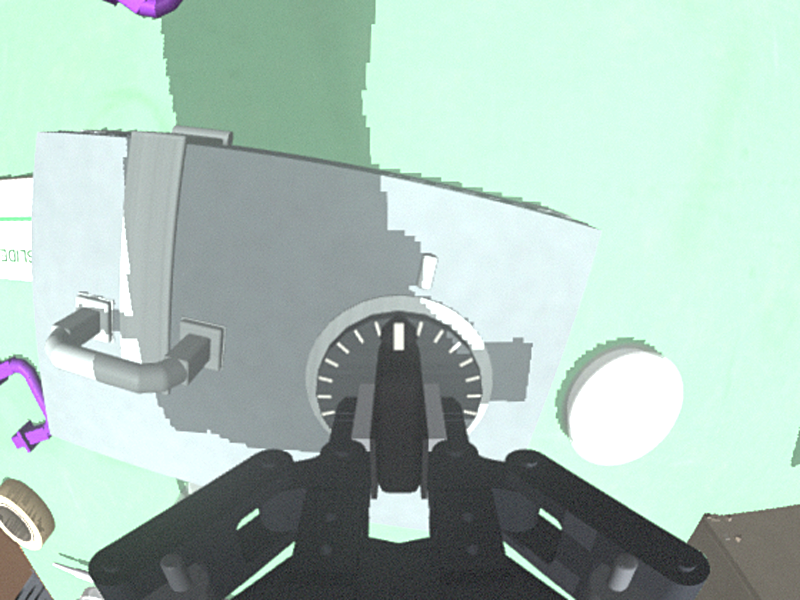

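The dial followed the turn. The nose line is now at (399,336), the tab is at about (428,271), and the ring is centred near (400,378).

```bash
python3 - <<'E'
from h import *
np.set_printoptions(precision=1,suppress=True)
s=monitor.state()
W=lambda p:ray('wrist',((p[0]+.5)*.7-.5,(p[1]+.5)*.7-.5),s)
t1=atz(*W((430,257)),67);t2=atz(*W((427,286)),67);n=atz(*W((399,336)),72)
t=(t1+t2)/2;print(t1,t2,t,n)
p=np.array(s['eef_pos'])
for a in(t,t1-t2+p,n): print(np.degrees(np.arctan2(*(a-p)[[1,0]])))
# box front edge yaw
a=atz(*W((597,228)),62);b=atz(*W((38,132)),62);print(a,b,np.degrees(np.arctan2(*(a-b)[[1,0]]))-90)
E
```

```text
[556.9  79.5  67. ] [567.2  78.7  67. ] [562.   79.1  67. ] [583.7  69.1  72. ]
167.16421406413687
175.52650734357158
179.340009189952
[545.5 141.3  62. ] [499.8 -81.8  62. ] -11.576305678967174
```

To row units: -0.153 m / 0.8 = -0.1913, -0.14 m / 0.8 = -0.175, 12 degrees / 180 = 0.0667.

>>> jog_arm(rows="1 0 0 0 0.0222;1 0 0 0 0.0444;1 0 0 0 0.0611;1 0 0 0 0.0667;1 0 0 0 0.0667;1 0 0 0 0.0667;0.8 0 0 0 0.0667;0.6 0 0 0 0.0667;0.5 0 0 0 0.0667;0.45 0 0 -0.0125 0.0667;0.45 0 0 -0.0625 0.0667;0.45 0 0 -0.125 0.0667;0.45 0 0 -0.175 0.0667;0.45 0 0 -0.1913 0.0667;0.45 0 0 -0.1913 0.0667")

```text
clock: 8.12
eef_pos: [607.1, 69.0, 231.1]
ee_rot: [[-0.979, 0.202, 0.002], [0.202, 0.979, -0.0], [-0.002, 0.0, -1.0]]
force: [0.1, -0.0, -0.0]
finger_gap: 0.552
grasp_force: 0.0
```

```bash
python3 - <<'E'
from h import *
s,im=snap('wrist','w3'); print(s['joint_positions'].round(1),s['eef_pos'],np.degrees(np.arctan2(s['ee_rot'][1][0],s['ee_rot'][0][0])))
cv2.imwrite('pics/w3b.png',cv2.convertScaleAbs(cv2.resize(im[60:300,40:360],(800,600),interpolation=cv2.INTER_CUBIC),alpha=1.5,beta=15))
import json;json.dump({k:np.array(s[k]).tolist() for k in('eef_pos','ee_rot')},open('w3.json','w'))
E
```

```text
[-1.  22.   8.3 76.3 -0.  10.6] [607.08845147  68.96439792 231.09233622] 168.362205548492
```

View pics/w3b.png

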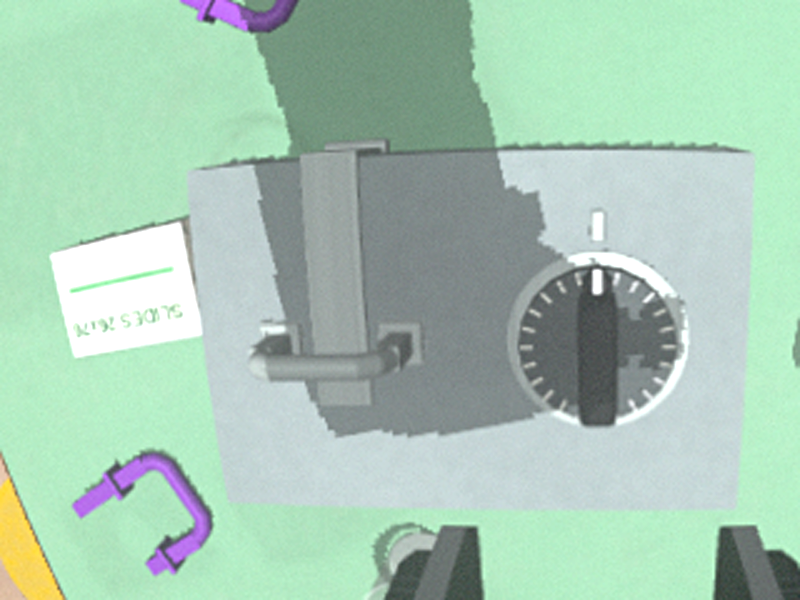

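The nose line (597,282) and the tab (597,225) sit on one vertical line, so the dial is at the open notch. The bow runs level from (258,365) to (390,358), with its middle at about (325,364).

```bash
python3 - <<'E'
from h import *
import json
np.set_printoptions(precision=1,suppress=True)
s=json.load(open('w3.json'));s1=json.load(open('w1.json'))
W=lambda p:ray('wrist',((p[0]+.5)*.4-.5+40,(p[1]+.5)*.4-.5+60),s)
W1=lambda p:ray('wrist',((p[0]+.5)*.7-.5,(p[1]+.5)*.7-.5),s1)
b=atz(*W((324,365)),99);print('bow',b,atz(*W((265,365)),99),atz(*W((385,360)),99))
print(tri([W((324,365)),W1((322,147))]),tri([W((262,366)),W1((303,110))]))
print('feet',atz(*W((283,342)),66),atz(*W((401,342)),66))
d=b-s['eef_pos'];print('tool',np.array(s['ee_rot']).T@d)
E
```

```text
bow [585.5 -28.8  99. ] [580.4 -52.3  99. ] [588.7  -5.2  99. ]
(array([585.7, -31.5,  93.3]), [1.143577080633921, 1.143577080634053]) (array([580.4, -56.8,  93.6]), [1.2858544840560509, 1.2858544840558752])
feet [579.2 -57.5  66. ] [590.3  -7.6  66. ]
tool [   1.6 -100.2  132.1]
```

To row units: 0.152 m / 0.8 = 0.19, 0.145 m / 0.8 = 0.1813, 90 degrees / 180 = 0.5.

>>> jog_arm(rows="0.45 0.0004 -0.0313 0 0.0556;0.45 0.0006 -0.0625 0 0.1111;0.45 0.0009 -0.1 0 0.1667;0.45 0.0009 -0.1304 0 0.2222;0.45 0.0009 -0.1304 0 0.2778;0.45 0.0009 -0.1304 0 0.3333;0.45 0.0009 -0.1304 0 0.3889;0.45 0.0009 -0.1304 0.025 0.4444;0.45 0.0009 -0.1304 0.075 0.5;0.45 0.0009 -0.1304 0.125 0.5;0.45 0.0009 -0.1304 0.1625 0.5;0.45 0.0009 -0.1304 0.1813 0.5;0.45 0.0009 -0.1304 0.19 0.5;0.6 0.0009 -0.1304 0.19 0.5;0.7 0.0009 -0.1304 0.19 0.5;0.8 0.0009 -0.1304 0.19 0.5;0.9 0.0009 -0.1304 0.19 0.5;1 0.0009 -0.1304 0.19 0.5;1 0.0009 -0.1304 0.19 0.5", force=30)

```text
clock: 10.55
eef_pos: [585.6, -33.2, 79.2]
ee_rot: [[0.202, 0.979, 0.002], [0.979, -0.202, -0.0], [-0.0, 0.002, -1.0]]
force: [-1.5, -0.3, 6.2]
finger_gap: 0.11
grasp_force: 29.4
```

To row units: -0.01 m / 0.8 = -0.0125, -0.002 m / 0.8 = -0.0025.

>>> jog_arm(rows="1 0 0 0 0;1 0 0 0 0;1 0 0 -0.0025 0;1 0 0 -0.005 0;1 0 0 -0.0075 0;1 0 0 -0.01 0;1 0 0 -0.0125 0;1 0 0 -0.0125 0", force=50)

```text
clock: 11.55
eef_pos: [585.0, -33.1, 88.5]
ee_rot: [[0.202, 0.979, 0.0], [0.979, -0.202, -0.0], [-0.0, 0.0, -1.0]]
force: [-0.2, -0.7, -1.4]
finger_gap: 0.094
grasp_force: 48.7
```

The shackle is free: it came up 9 mm with only its own weight on the wrist. I'll lift it the rest of the way.

To row units: -0.125 m / 0.8 = -0.1563, -0.122 m / 0.8 = -0.1525.

>>> jog_arm(rows="1 0 0 -0.005 0;1 0 0 -0.0113 0;1 0 0 -0.0175 0;1 0 0 -0.0238 0;1 0 0 -0.03 0;1 0 0 -0.0375 0;1 0 0 -0.0475 0;1 0 0 -0.06 0;1 0 0 -0.075 0;1 0 0 -0.0913 0;1 0 0 -0.1075 0;1 0 0 -0.1225 0;1 0 0 -0.1363 0;1 0 0 -0.1463 0;1 0 0 -0.1525 0;1 0 0 -0.1563 0;1 0 0 -0.1563 0;1 0 0 -0.1563 0;1 0 0 -0.1563 0")

```text
clock: 13.92
eef_pos: [584.7, -33.0, 212.9]
ee_rot: [[0.202, 0.979, -0.001], [0.979, -0.202, 0.0], [-0.0, -0.001, -1.0]]
force: [-0.0, 0.1, -1.7]
finger_gap: 0.096
grasp_force: 48.7
```

```bash
python3 - <<'E'
from h import *
s,im=snap('wrist','w4'); _,sc=snap('scene','s4'); print(s['clock'],s['eef_pos'],s['force'],s['ft_torque'],s['qd'].round(2))
o=np.zeros((600,800,3),np.uint8); o[:300,:400]=cv2.resize(im,(400,300)); o[:,400:]=cv2.resize(sc[120:270,200:300],(400,600),interpolation=cv2.INTER_CUBIC); o[300:,:400]=cv2.resize(im[100:340,140:460],(400,300))
cv2.imwrite('pics/f4.png',cv2.convertScaleAbs(o,alpha=1.5,beta=15))
E
```

```text
13.925 [584.696944   -33.01391467 212.91498559] [-0.02115593  0.11006819 -1.70177955] [-0.00598186 -0.01695566  0.0481888 ] [ 0.05 -0.07  0.12 -0.06 -0.11 -0.08]
```

View pics/f4.png

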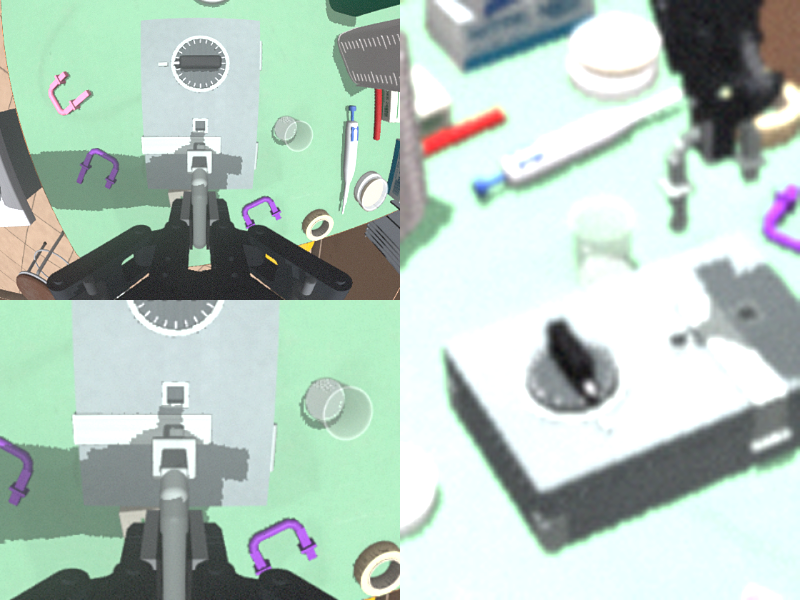

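The shackle hangs upright in the grip, clear of both empty holes. The dial's nose still points at the tab, and nothing beside the box has moved. The foot is about 100 mm above the box top.

```bash
python3 -c "
from cell import arm; print(arm.finish_job())"
```

```text
the job is handed in; nothing more can be done
None
```

Job handed in at about 14 s, with no verdict returned: the dial is in the open notch at the tab, and the shackle is out and held upright, its long leg's foot about 10 cm above the box top; the beaker, carton and dish were left alone.

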